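# Spot test: poise the dropper over the well with the nut

### The job

A spot test is due on one of the small steel parts in the white porcelain spot plate. By its rubber teat, draw the dropper up out of the larger of the two amber dropping bottles, carry it over the two stoppered reagent bottles, and finish holding it there, upright and still, with its tip about 1 cm above the face of the plate and centred over the well that holds the hex nut, ready to give a drop. The program ends with the dropper still in the grip; it must not touch the plate, the parts or another bottle (that would carry dirt back into the reagent), and all the bottles stay standing where they are.

Things in the scene. Friction and masses are not known exactly. Their poses are not given: they have to be found in the camera images.
- teat (a point): Middle of the dropper's black rubber teat, the place to grip: upright cylinder 20 mm across and 40 mm tall, this point half-way up it. z runs up along the dropper. The teat's lower end lies 20 mm below this point; 2 mm below that is the top of a round glass flange, 24 mm across and 4 mm thick, which at the start rests on the bottle's mouth.
- dropper: The loose glass dropper, 121 mm long, about 30 g; its origin is at the TIP (lower end), z up along the glass. The teat's middle is 101 mm above the tip, the flange's underside 75 mm above it. Glass tube 7 mm across, narrowing to 3 mm at the tip; a plug 14 mm across and 14 mm long under the flange fits the bottle neck (16 mm bore) loosely and lifts straight out.
- bottle: Larger amber glass dropping bottle, loose, about 220 g, that holds the dropper: body 44 mm across, 92 mm tall to its mouth, 139 mm to the top of the teat. Fixed glassware up to 300 mm tall stands 6 cm and more behind it (+x). Origin at the centre of its underside, z up.
- small_bottle: Smaller amber dropping bottle (bystander): body 32 mm across, 98 mm tall to the top of its own teat (15 mm across). Loose. Origin at the centre of its underside. It and the larger bottle may stand either way round.
- reagent_1: Stoppered reagent bottle of amber glass, 52 mm across, 97 mm tall, loose; one of two that stand in the way between the dropping bottles and the spot plate, in either order. Origin under its centre.
- reagent_3: Stoppered reagent bottle of amber glass, 56 mm across, 109 mm tall, loose; the other one in the way. Origin under its centre.
- spot_plate: White glazed porcelain spot plate, 85 (x) x 105 (y) x 12 mm, fixed to the bench, with twelve shallow round wells. Origin at the centre of its underside; its upper face is 12 mm above that. Turned up to 0.5 rad either way.
- nut: Hex steel nut, 12 mm across flats, 5 mm thick, lying flat in the centre of one well, its top about flush with the plate's face. Origin at the centre of its underside, 6.5 mm above the bench. The dropper's tip must stand over it.
- ball: Steel ball, 11 mm across, in the centre of another well, standing 5 mm proud of the plate: not the target. Origin at its underside.
- pin: Steel dowel pin, 5 mm thick and 14 mm long, lying in another well: not the target. Origin at its underside.

How it is judged (in metres and radians):
On the way, in this order (a step that is already met when the one before it is completed fails the run):
1. the dropper is drawn out of its bottle in the grip, its tip above the bottle's mouth (z of dropper in the frame of bottle above 0.094 m and contact force between dropper and the fingers above 0.5 N), for 0.05 s.
2. held, it passes over the reagent bottles (tip higher than 85 mm, within 70 mm of the middle of one) (contact force between dropper and the fingers above 0.5 N and height (world z) of dropper above 0.085 m and (horizontal distance between dropper and reagent_1 below 0.07 m or horizontal distance between dropper and reagent_3 below 0.07 m)), for 0.05 s.
At the end, for the whole second after the job is handed in: The dropper is in the grip, still, within 0.15 rad of upright, its tip 3 to 18 mm above the plate's face and within 6 mm of the nut's centre, touching neither; its bottle stands within 30 mm of its place, the other bottles within 20 mm of theirs, all upright (contact force between dropper and the fingers above 0.5 N and horizontal distance between dropper and nut below 0.006 m and z of dropper in the frame of spot_plate between 0.015 and 0.03 m and angle between each of dropper, reagent_1, reagent_3, small_bottle's own z axis and vertical below 0.15 rad and linear speed of dropper below 0.02 m/s and contact force between dropper and spot_plate below 0.05 N and contact force between dropper and nut below 0.05 N and angle between bottle's own z axis and vertical below 0.1 rad and height (world z) of bottle below 0.01 m and distance of bottle from where it was at the start of the episode below 0.03 m and distance of each of reagent_1, reagent_3, small_bottle from where it was at the start of the episode below 0.02 m); the arm keeps its last pose, push and grip.
It fails at once if the dropper touches the plate, a part in it or another bottle (contact force between dropper and spot_plate above 0.3 N or contact force between dropper and nut above 0.3 N or contact force between dropper and ball above 0.3 N or contact force between dropper and pin above 0.3 N or contact force between dropper and reagent_1 above 0.3 N or contact force between dropper and reagent_3 above 0.3 N or contact force between dropper and small_bottle above 0.3 N).
It fails at once if the dropper lies on the bench (height (world z) of dropper below 0.008 m).
It fails at once if a bottle is pushed away or tipped over (distance of any of reagent_1, reagent_3, small_bottle from where it was at the start of the episode above 0.03 m or angle between any of reagent_1, reagent_3, small_bottle, bottle's own z axis and vertical above 0.3 rad).
It also fails if it takes over 56 s, if anything falls off the work surface, if the arm or the gripper's body presses on something with over 40 N, if the wrist force passes 120 N, or if a joint passes its speed limit or range.

### The arm

A 6-joint arm with a two-finger parallel gripper is mounted at the origin on a cart in front of the work surface, level with it; the furniture and walls round the work are solid. World frame = base frame: x ahead of the robot, y to its left, z up, the work surface at z = 0. Lengths are in mm, angles in rad, forces in N, time in s.
With the tool pointing down it reaches from about 300 to 775 mm from the base axis. Payload 14.6 kg.
Tool frame: the origin (TCP) lies between the finger pads; the fingertips stand 19 mm ahead of it and the grasp point (between the pads) is the TCP; z points along the fingers, y is the line along which they close (so a half turn about z gives the same grasp; the last joint's range is limited). The gripper opens to 94 mm and grips with 3 to 60 N. Pads are 16 mm wide; open, the fingers measure 119 mm over their backs; the gripper's body (75 mm by 177 mm) begins 78 mm behind the grasp point.
Start: joints at [1.099, 0.3, 1.521, -0, 1.321, -0.067], TCP at [216.606, 505.541, 224.446] pointing down, gripper open.
Joint ranges: [-3.03, 3.03], [-0.79, 2.21], [0.23, 2.52], [-1.04, 4.18], [0, 3.07], [-2.55, 2.55]. Speed limits (rad/s): [2.22, 2.22, 2.57, 3.14, 3.14, 3.14].

### API

Orientations are given as [roll, pitch, yaw] about the fixed x, y, z axes, in that order (R = Rz(yaw) Ry(pitch) Rx(roll)).
In Python, from cell import monitor, imaging, job, find_in, trace gives the robot as it stands. The module is installed in compiled form; this text tells all that it offers.
- The arm moves only by the tool arm_command, never from a script. Its argument "steps" is a list of rows, each a list of 5 numbers: the opening, from 0 (shut) to 1 (fully open), then the shift along the tool's x, y, z in mm, then the turn about the tool's z in degrees. In form: [[gripper, dx, dy, dz, turn], ...]. A call has 1 to 20 rows; each row is the pose to reach, as a shift and turn from the pose commanded when the call began, along the tool's axes at that moment; what a row does not reach only later rows make up. A row lasts 1/8 s, in which the tool goes at most 62.5 mm and 10.7 degrees, less where a joint would pass 70% of its speed; a pose out of reach is approached as far as the arm can. A call with a gripper value outside its range is refused whole. The fingers move at their own pace and stop on an object; "force" is the grip in N (left out, the last holds). Time passes only in rows, so rows that repeat a pose let the fingers close. It gives the time, the measured TCP pose, the force, the opening and the grip force at its end, in the units of the state.
- monitor.read_state(): the state, without advancing time (a new reading comes with each control period).
- imaging.camera(name): name is "scene" or "top" or "wrist"; returns a dict with "img" (480x640x3 uint8, red, green, blue), "mtx" (3x3 intrinsics, pixels), "view" (4x4, takes a point from world to camera coordinates). Camera axes: x right, y down, z forward; pixel columns grow to the right and rows downward; lengths in mm; the calibration is good to about 2 mm. A picture is of the moment at which its call begins. There is no depth.
- job.sign_off(): hands the job in; it is judged then, once.
Trained networks look in a picture, given as the dict that the camera call returned (one of the last four; its "shot" number tells which), for a name from the list of things; names that differ only in an ending like _2 or _b are one class to them, and where a whole thing is asked for, a point or a joint stands for the part that bears it (a point fixed in the world has none). Each returns a list of dicts, best first, with "p" (0 to 1); they miss things now and then, are a little off and sometimes report something else, mostly with a low value. They report only what shows in the picture. A call takes as long as a camera call.
- find_in(picture, target): "rect" ([centre column, centre row, width, height] in pixels, round what is visible of it).
- trace(picture, target): "region" (480x640 bool, what is visible of it) and "rect" ([centre column, centre row, width, height] in pixels, round what is visible of it).
The state is a dict: "clock": time; "joints": joint angles; "qd": joint speeds; "effort": joint torques, N m; "eef_pos": TCP position; "eef_rot": TCP orientation; "wrist_force": force on the tool from outside, world axes, zero at the start; "moment": the same for the moment, N m; "finger_gap": finger opening in mm; "finger_force": force on a finger pad.
Only numpy, scipy, OpenCV 4.12 (cv2) and the standard library are available. Lean on these libraries where they do the work, as an engineer would, in place of code of your own. Each camera call takes 0.05 s, during which the arm holds its last target. There are 200 camera calls.

## Working session

There is one attempt and no reset: what is moved stays moved. The work goes in short steps, Python scripts to look and compute and a tool call to move; the robot and the scene stay as the last step left them, time stands still between calls to the robot, and variables do not carry over. Pictures are saved under pics/ and viewed, at most 10 in all, crops included, and the job is handed in when it is done.

Besides the shell and the picture viewer there is one more tool, called by a JSON object that holds its "api" and its "payload", one argument or row to a line. arm_command: Moves the arm, as the interface text tells. Its arguments: {"type":"object","properties":{"steps":{"type":"array","items":{"type":"array","items":{"type":"number"}}},"force":{"type":"number"}},"required":["steps"]}

```bash
mkdir -p pics; cat > h.py <<'E'
import numpy as np, cv2
from cell import monitor, imaging, job, find_in, trace
def ray(p,u,v):
    V=np.array(p["view"]);R=V[:3,:3];t=V[:3,3]
    d=R.T@np.linalg.inv(p["mtx"])@np.array([u,v,1.]);return -R.T@t,d
def atz(p,u,v,z):
    c,d=ray(p,u,v);return c+d*(z-c[2])/d[2]
def save(p,n): cv2.imwrite("pics/"+n,p["img"][:,:,::-1])
def tri(L):
    A=np.zeros((3,3));b=np.zeros(3)
    for p,u,v in L:
        c,d=ray(p,u,v);d=d/np.linalg.norm(d);M=np.eye(3)-np.outer(d,d);A+=M;b+=M@c
    return np.linalg.solve(A,b)
E
python3 - <<'E'
from h import *
s=monitor.read_state();print(s["eef_pos"],s["eef_rot"],s["finger_gap"])
np.set_printoptions(precision=1,suppress=True)
H=dict(teat=0.119,bottle=.046,small_bottle=.05,reagent_1=.05,reagent_3=.05,spot_plate=.012,nut=.0115,ball=.012,pin=.01)
for n in ["scene","top"]:
    p=imaging.camera(n);save(p,n+"0.png");print(n,ray(p,320,240)[0])
    for k,h in H.items():
        for r in find_in(p,k)[:2]: print(k,round(r["p"],2),np.array(r["rect"]),atz(p,r["rect"][0],r["rect"][1],h*1000))
E
```

```text
[216.50796222 505.32530255 223.87308147] [-3.14040624e+00 -4.51989375e-05  2.73679210e+00] 94.08576162368956
scene [-285.2 -386.2  917.1]
teat 0.49 [403.4 260.7  10.9  23.2] [ 411.4 -158.6  119. ]
bottle 0.91 [400.1 287.4  21.5  39.1] [ 408.7 -160.4   46. ]
small_bottle 0.56 [467.4 324.1  17.8  41.3] [ 386.5 -302.8   50. ]
reagent_1 0.94 [298.5 231.7  27.4  45.4] [439.5  86.1  50. ]
reagent_1 0.77 [325.1 249.7  27.5  55.2] [421.6  12.1  50. ]
reagent_3 0.94 [298.5 231.7  27.4  45.4] [439.5  86.1  50. ]
reagent_3 0.77 [325.1 249.7  27.5  55.2] [421.6  12.1  50. ]
spot_plate 0.92 [200.2 221.9  62.4  36.4] [390.7 314.2  12. ]
top [ 303.3   37.9 1277.8]
teat 0.54 [421.  233.2   7.8   8.3] [ 413.7 -151.8  119. ]
bottle 0.8 [416.9 236.4  28.8  19.1] [ 414.  -154.8   46. ]
small_bottle 0.75 [486.3 244.1  19.8  15.7] [ 394.2 -300.2   50. ]
reagent_1 0.77 [299.1 226.6  24.5  24.7] [439.8  94.5  50. ]
reagent_1 0.7 [332.6 234.4  24.4  27.8] [421.7  24.   50. ]
reagent_3 0.77 [299.1 226.6  24.5  24.7] [439.8  94.5  50. ]
reagent_3 0.7 [332.6 234.4  24.4  27.8] [421.7  24.   50. ]
spot_plate 0.93 [198.6 254.2  54.2  47.8] [388.4 316.   12. ]
spot_plate 0.35 [333.1 235.1  26.5  27.9] [423.8  22.5  12. ]
ball 0.47 [423.8 231.2   9.2  14.3] [ 428.1 -175.5   12. ]
```

```bash
python3 - <<'E'
import cv2
a=cv2.imread("pics/scene0.png");b=cv2.imread("pics/top0.png")
cv2.imwrite("pics/m0.png",cv2.vconcat([cv2.resize(a[170:370,150:550],(800,400))[:300],cv2.resize(b[170:320,140:540],(800,300))]))
E
```

```text
(no output)
```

View pics/m0.png

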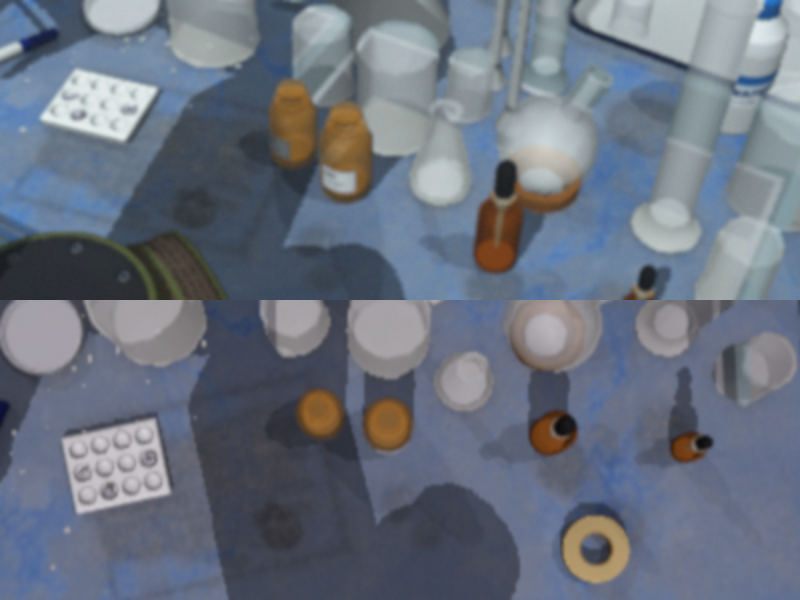

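View pics/scene0.png

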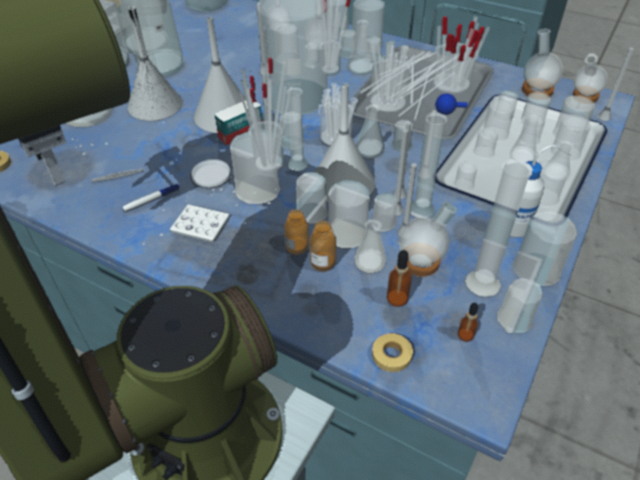

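The larger bottle (teat at about px 403,260 in scene) stands at (413,-155). The reagents are at y≈94 and y≈24, and the plate is at (389,315) with three filled wells. I'll check the wrist camera geometry before moving.

```bash
python3 - <<'E'
from h import *
np.set_printoptions(precision=2,suppress=True)
s=monitor.read_state();p=imaging.camera("wrist");save(p,"w0.png")
c,d=ray(p,320,240);Rw=np.array(p["view"])[:3,:3]
print(c-np.array(s["eef_pos"]),d,p["mtx"][0][0],Rw,s["clock"])
a=2.7368;T=np.array([[np.cos(a),np.sin(a),0],[np.sin(a),-np.cos(a),0],[0,0,-1]])
print("cam in tool",T.T@(c-s["eef_pos"]),T.T@d)
E
```

```text
[-70.32  30.99 159.69] [ 0.24 -0.11 -0.96] 353.97546147574064 [[ 0.39  0.92 -0.  ]
 [ 0.89 -0.38  0.26]
 [ 0.24 -0.1  -0.97]] 1.0
cam in tool [  76.84    0.79 -159.69] [-0.26 -0.    0.96]
```

{"api": "arm_command", "payload": {
  "steps": [
    [1, -50, -25, -20, -6],
    [1, -110, -56, -20, -12],
    [1, -165, -84, -20, -18],
    [1, -221, -113, -20, -23.2],
    [1, -221, -113, -20, -23.2],
    [1, -221, -113, -20, -23.2],
    [1, -221, -113, -20, -23.2]
  ]
}}

```text
clock: 1.92
eef_pos: [374.5, 315.6, 244.4]
eef_rot: [3.142, -0.0, -3.14]
wrist_force: [-0.5, 0.2, -0.2]
finger_gap: 94.2
finger_force: 0.0
```

```bash
python3 - <<'E'
from h import *
np.set_printoptions(precision=2,suppress=True)
s=monitor.read_state();p=imaging.camera("wrist");print(s["eef_pos"],s["eef_rot"])
im=p["img"][:,:,::-1].copy()
for k,h in dict(nut=11.5,ball=12,pin=10,spot_plate=12).items():
    for r in find_in(p,k)[:3]: print(k,round(r["p"],2),np.array(r["rect"]),atz(p,r["rect"][0],r["rect"][1],h))
cv2.imwrite("pics/w1.png",im)
E
```

```text
[374.54 315.55 244.41] [ 3.14 -0.   -3.14]
nut 0.48 [291.5 232.4  12.2   6.9] [396.15 283.2   11.5 ]
pin 0.47 [329.4 205.    7.1  10.4] [364.78 326.35  10.  ]
pin 0.42 [355.4 221.1  11.2   7.5] [383.26 356.05  10.  ]
spot_plate 0.78 [322.6 226.9 104.8  86.6] [389.58 318.74  12.  ]
```

View pics/w1.png

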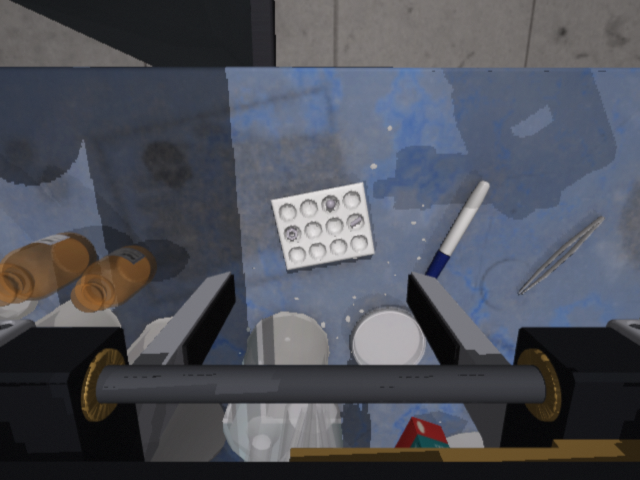

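The plate is clear at px (322,227). The filled wells are at px (291,233), (330,204) and (355,221). I'll zoom in on them.

```bash
python3 - <<'E'
import cv2
a=cv2.imread("pics/w1.png")[175:280,262:382]
cv2.imwrite("pics/w1z.png",cv2.resize(a,None,fx=5.5,fy=5.5,interpolation=cv2.INTER_CUBIC))
E
```

```text
(no output)
```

View pics/w1z.png

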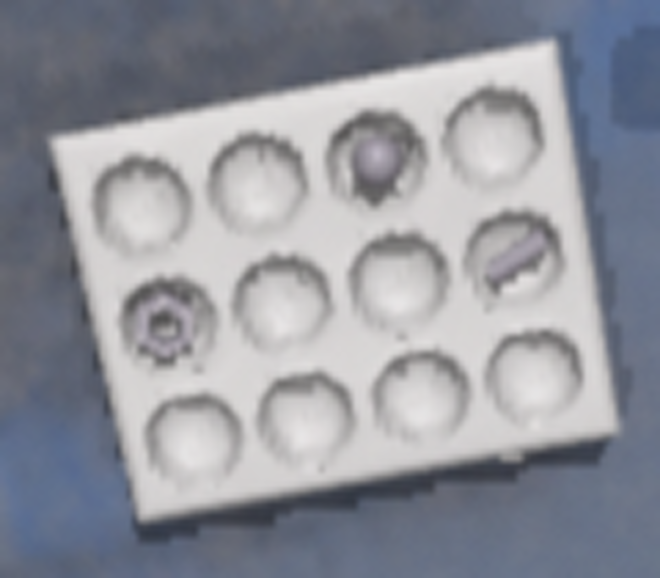

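The nut is the left well, at px (292,233). Next is a closer look.

{"api": "arm_command", "payload": {
  "steps": [
    [1, 0, -16, 45, 0],
    [1, 0, -32, 80, 0],
    [1, 0, -32, 80, 0],
    [1, 0, -32, 80, 0]
  ]
}}

```text
clock: 2.68
eef_pos: [375.8, 283.5, 166.0]
eef_rot: [3.14, 0.002, -3.141]
wrist_force: [0.1, 0.1, 0.7]
finger_gap: 94.0
finger_force: 0.0
```

```bash
python3 - <<'E'
from h import *
np.set_printoptions(precision=2,suppress=True)
s=monitor.read_state();print(s["eef_pos"],s["eef_rot"])
t=imaging.camera("top")
for p in (imaging.camera("wrist"),t):
  for k,h in dict(nut=11.5,spot_plate=12).items():
    for r in find_in(p,k)[:3]: print(k,round(r["p"],2),np.array(r["rect"]),atz(p,r["rect"][0],r["rect"][1],h))
  if p is not t: 
    save(p,"w2.png"); V=np.array(p["view"]); q=p["mtx"]@(V@[396.5,283.5,11.5,1])[:3]; q=q/q[2];print(q)
    u,v=int(q[0]),int(q[1]); cv2.imwrite("pics/w2z.png",cv2.resize(p["img"][v-30:v+30,u-30:u+30,::-1],None,fx=8,fy=8));print(u-30,v-30)
E
```

```text
[375.78 283.5  165.97] [ 3.14  0.   -3.14]
nut 0.62 [319.4 250.8  12.3  15.8] [395.85 283.57  11.5 ]
spot_plate 0.85 [357.  243.  125.7 103.7] [388.21 318.21  12.  ]
[319.33 251.47   1.  ]
289 221
spot_plate 0.42 [210.7 231.2  16.4   4.7] [438.09 289.36  12.  ]
```

View pics/w2z.png

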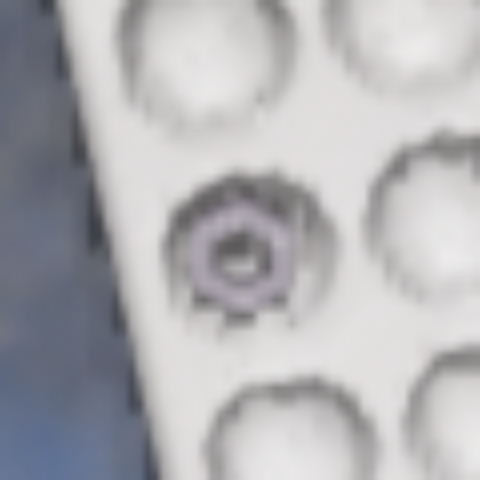

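The nut is at about (397,283). Now I move above the teat.

{"api": "arm_command", "payload": {
  "steps": [
    [1, 0, 0, -55, 0],
    [1, 0, -20, -105, 0],
    [1, -5, -70, -105, 0],
    [1, -10, -130, -105, 0],
    [1, -15, -190, -105, 0],
    [1, -20, -250, -105, 0],
    [1, -20, -310, -105, 0],
    [1, -20, -370, -105, 0],
    [1, -20, -420, -105, 0],
    [1, -20, -438, -105, 0],
    [1, -20, -438, -105, 0],
    [1, -20, -438, -105, 0],
    [1, -20, -438, -105, 0]
  ]
}}

```text
clock: 4.6
eef_pos: [395.4, -154.5, 269.6]
eef_rot: [-3.142, 0.0, -3.14]
wrist_force: [-0.4, -0.8, -0.2]
finger_gap: 93.7
finger_force: 0.0
```

```bash
python3 - <<'E'
from h import *
np.set_printoptions(precision=2,suppress=True)
s=monitor.read_state();print(s["eef_pos"],s["eef_rot"])
p=imaging.camera("wrist");save(p,"w3.png")
for k,h in dict(teat=139,bottle=46).items():
    for r in trace(p,k)[:2]:
        print(k,round(r["p"],2),np.array(r["rect"]),atz(p,r["rect"][0],r["rect"][1],h if k!="teat" else 119),r["region"].sum())
E
```

```text
[ 395.44 -154.5   269.61] [-3.14  0.   -3.14]
teat 0.7 [320.9 250.1  24.9  30.2] [ 413.26 -153.34  119.  ] 633
bottle 0.88 [321.  228.6  41.3  47.3] [ 410.46 -153.18   46.  ] 1109
bottle 0.74 [481.6 243.8  86.5  70.9] [427.92  27.6   46.  ] 3592
```

View pics/w3.png

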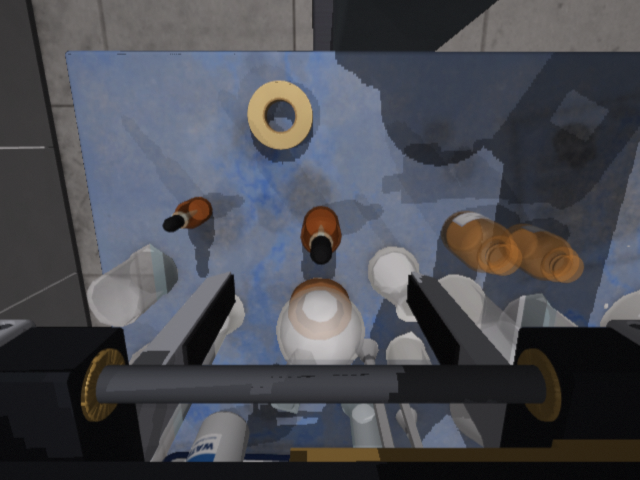

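The teat is under the gripper at px (321,250), which is (413,-153.4). The +x glassware is clear of the closing line. I'm going down partly open.

{"api": "arm_command", "payload": {
  "steps": [
    [0.5, -17.5, 1, 20, 0],
    [0.5, -17.5, 1, 45, 0],
    [0.5, -17.5, 1, 70, 0],
    [0.5, -17.5, 1, 90, 0],
    [0.5, -17.5, 1, 110, 0],
    [0.5, -17.5, 1, 125, 0],
    [0.5, -17.5, 1, 140, 0],
    [0.5, -17.5, 1, 148, 0],
    [0.5, -17.5, 1, 148, 0],
    [0.5, -17.5, 1, 148, 0]
  ]
}}

```text
clock: 6.0
eef_pos: [413.0, -154.5, 121.9]
eef_rot: [-3.141, 0.001, -3.141]
wrist_force: [0.0, -0.1, 0.9]
finger_gap: 46.7
finger_force: 0.0
```

```bash
python3 - <<'E'
from h import *
np.set_printoptions(precision=2,suppress=True)
s=monitor.read_state();print(s["eef_pos"],s["wrist_force"])
p=imaging.camera("wrist");save(p,"w4.png")
for r in trace(p,"teat")[:2]: print(r["p"],r["rect"],atz(p,r["rect"][0],r["rect"][1],119))
cv2.imwrite("pics/w4z.png",cv2.resize(p["img"][200:440,160:480,::-1],(640,480)))
E
```

```text
[ 413.05 -154.47  121.91] [ 0.05 -0.12  0.88]
0.71 [321.5, 296.9, 42.3, 69.2] [ 410.31 -153.12  119.  ]
0.28 [100.2, 235.7, 111.3, 63.6] [ 378.76 -258.14  119.  ]
```

View pics/w4z.png

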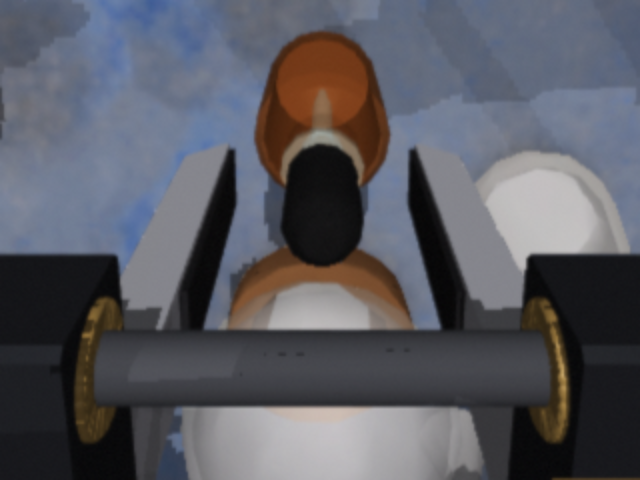

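The teat sits centred between the pads. Gripping now.

{"api": "arm_command", "payload": {
  "steps": [
    [0.3, 1, 1, 0.5, 0],
    [0.15, 1, 1, 0.5, 0],
    [0.1, 1, 1, 0.5, 0],
    [0.1, 1, 1, 0.5, 0],
    [0.1, 1, 1, 0.5, 0],
    [0.1, 1, 1, 0.5, 0]
  ],
  "force": 15
}}

```text
clock: 6.85
eef_pos: [411.8, -153.4, 121.0]
eef_rot: [-3.142, -0.0, -3.142]
wrist_force: [-0.4, 0.8, 0.5]
finger_gap: 20.1
finger_force: 15.0
```

Held: the gap is 20.1 mm at 15 N. Lifting straight up.

{"api": "arm_command", "payload": {
  "steps": [
    [0.1, 0, 0, -8, 0],
    [0.1, 0, 0, -18, 0],
    [0.1, 0, 0, -30, 0],
    [0.1, 0, 0, -45, 0],
    [0.1, 0, 0, -60, 0],
    [0.1, 0, 0, -78, 0],
    [0.1, 0, 0, -96, 0],
    [0.1, 0, 0, -114, 0],
    [0.1, 0, 0, -130, 0],
    [0.1, 0, 0, -142, 0],
    [0.1, 0, 0, -145, 0],
    [0.1, 0, 0, -145, 0],
    [0.1, 0, 0, -145, 0]
  ]
}}

```text
clock: 8.48
eef_pos: [411.6, -153.3, 265.4]
eef_rot: [3.141, -0.001, -3.141]
wrist_force: [0.1, 0.6, -0.7]
finger_gap: 19.4
finger_force: 15.0
```

```bash
python3 - <<'E'
from h import *
np.set_printoptions(precision=2,suppress=True)
s=monitor.read_state();print(s["eef_pos"],s["wrist_force"],s["finger_gap"],s["finger_force"])
L=[]
out=[]
for n in ("wrist","scene","top"):
    p=imaging.camera(n)
    for k in ("dropper","bottle"):
        for r in find_in(p,k)[:2]: print(n,k,round(r["p"],2),np.array(r["rect"]),atz(p,r["rect"][0],r["rect"][1],46))
    V=np.array(p["view"])
    for z in (0,-103): 
        q=p["mtx"]@(V@[*(s["eef_pos"]+np.array([0,0,z])),1])[:3];print(n,"tcp/tip",z,q[:2]/q[2])
    out.append(cv2.resize(p["img"][...,::-1][(150,180,150)[len(out)]:,200:][:240,:320],(400,300)))
cv2.imwrite("pics/m5.png",cv2.vconcat([cv2.hconcat(out[:2]),cv2.hconcat([out[2],out[2]])]))
E
```

```text
[ 411.64 -153.28  265.42] [ 0.08  0.62 -0.72] 19.43699692562751 14.998732656240463
wrist dropper 0.63 [321.  290.8  45.3  84.2] [ 499.18 -151.93   46.  ]
wrist bottle 0.58 [319.2 215.2  44.3  50.8] [ 410.4  -153.84   46.  ]
wrist tcp/tip 0 [318.77 304.52]
wrist tcp/tip -103 [319.4 246.1]
scene dropper 0.54 [409.  215.6  10.3  52.1] [601.23 -94.8   46.  ]
scene bottle 0.64 [400.5 288.1  25.   41.1] [ 407.49 -161.8    46.  ]
scene tcp/tip 0 [408.9  200.35]
scene tcp/tip -103 [403.03 243.27]
top tcp/tip 0 [435.35 226.1 ]
top tcp/tip -103 [425.44 232.02]
```

View pics/m5.png

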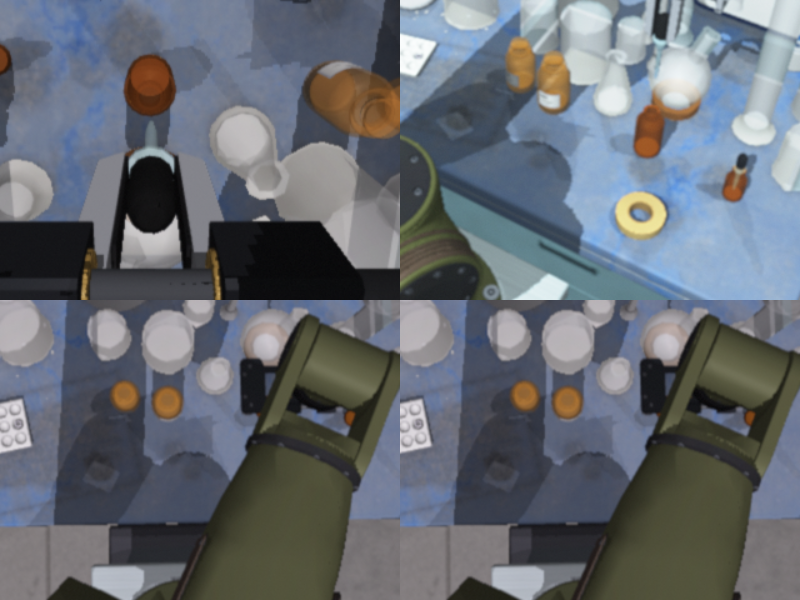

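The dropper is out and its bottle hasn't moved. The tip is at wrist px (320,248), as predicted. Carrying it over the reagent bottles at tip height ≈160 mm.

{"api": "arm_command", "payload": {
  "steps": [
    [0.1, 0, 10, 0, 0],
    [0.1, 2, 30, 0, 0],
    [0.1, 4, 60, 0, 0],
    [0.1, 6, 90, 0, 0],
    [0.1, 8, 120, 0, 0],
    [0.1, 10, 150, 0, 0],
    [0.1, 11, 180, 0, 0],
    [0.1, 12, 210, 0, 0],
    [0.1, 13, 240, 0, 0],
    [0.1, 14, 270, 0, 0],
    [0.1, 14.6, 300, 0, 0],
    [0.1, 14.6, 330, 0, 0],
    [0.1, 14.6, 360, 0, 0],
    [0.1, 14.6, 390, 0, 0],
    [0.1, 14.6, 415, 0, 0],
    [0.1, 14.6, 430, 0, 0],
    [0.1, 14.6, 436.3, 0, 0],
    [0.1, 14.6, 436.3, 0, 0],
    [0.1, 14.6, 436.3, 0, 0]
  ]
}}

```text
clock: 11.3
eef_pos: [397.2, 282.4, 266.0]
eef_rot: [-3.142, 0.0, 3.141]
wrist_force: [0.5, 0.0, 0.1]
finger_gap: 19.7
finger_force: 15.0
```

{"api": "arm_command", "payload": {
  "steps": [
    [0.1, 0, 0, 12, 0],
    [0.1, 0, 0, 30, 0],
    [0.1, 0, 0, 48, 0],
    [0.1, 0, 0, 66, 0],
    [0.1, 0, 0, 84, 0],
    [0.1, 0, 0, 98, 0],
    [0.1, 0, 0, 106, 0],
    [0.1, 0, 0, 110, 0],
    [0.1, 0, 0, 110, 0],
    [0.1, 0, 0, 110, 0]
  ]
}}

```text
clock: 12.55
eef_pos: [397.3, 283.1, 156.4]
eef_rot: [3.141, 0.001, -3.141]
wrist_force: [0.2, -0.4, -0.3]
finger_gap: 19.6
finger_force: 15.0
```

```bash
python3 - <<'E'
from h import *
np.set_printoptions(precision=2,suppress=True)
s=monitor.read_state();print(s["eef_pos"],s["wrist_force"],s["finger_gap"],s["finger_force"])
out=[]
P={}
for n in ("wrist","scene","top"):
    p=imaging.camera(n); V=np.array(p["view"])
    for nm,x in (("tip",s["eef_pos"]-np.array([0,0,103])),("nut",[397,283,11.5]),("plate",[388.5,317,12])):
        q=p["mtx"]@(V@[*x,1])[:3];P[n,nm]=q[:2]/q[2];print(n,nm,P[n,nm])
    u,v=P[n,"nut"].astype(int)
    w=(40,30,30)[len(out)]
    print(n,"crop origin",u-w,v-w,"scale",390/(2*w))
    out.append(cv2.resize(p["img"][v-w:v+w,u-w:u+w,::-1],(390,390),interpolation=cv2.INTER_CUBIC))
    for k in ("nut","dropper"):
        for r in find_in(p,k)[:1]: print(n,k,round(r["p"],2),np.array(r["rect"]),atz(p,r["rect"][0],r["rect"][1],11.5))
cv2.imwrite("pics/m6.png",cv2.hconcat(out[:2]))
E
```

```text
[397.3  283.06 156.38] [ 0.23 -0.41 -0.28] 19.637728207398595 14.998701810836792
wrist tip [319.41 245.89]
wrist nut [319.48 232.35]
wrist plate [358.14 223.07]
wrist crop origin 279 192 scale 4.875
wrist dropper 0.83 [319.1 290.6  45.4  88.3] [452.7  282.56  11.5 ]
scene tip [210.58 211.22]
scene nut [213.22 225.1 ]
scene plate [198.61 222.06]
scene crop origin 183 195 scale 6.5
scene nut 0.7 [207.5 189.3   9.6  39.5] [487.77 367.91  11.5 ]
scene dropper 0.63 [206.6 188.8  13.3  45.2] [488.18 370.87  11.5 ]
top tip [209.89 248.4 ]
top nut [213.78 249.93]
top plate [198.14 254.14]
top crop origin 183 219 scale 6.5
```

View pics/m6.png

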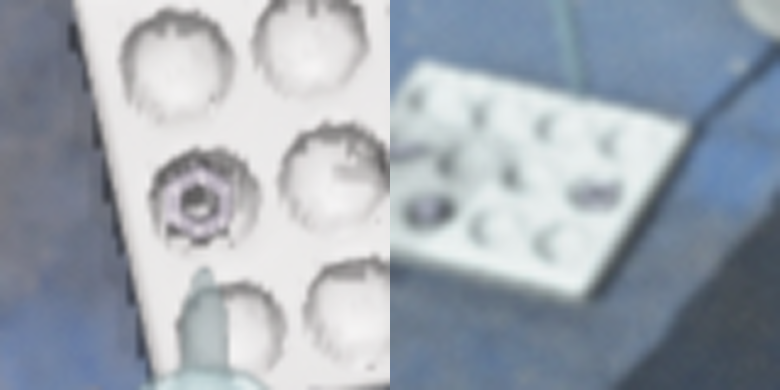

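The tip (px 321,247) is within about 1.5 mm of the nut column (px 320,233). I'll correct by about 1 mm and descend slowly.

{"api": "arm_command", "payload": {
  "steps": [
    [0.1, 0.5, -1, 4, 0],
    [0.1, 0.5, -1, 8, 0],
    [0.1, 0.5, -1, 13, 0],
    [0.1, 0.5, -1, 18, 0],
    [0.1, 0.5, -1, 23, 0],
    [0.1, 0.5, -1, 27, 0],
    [0.1, 0.5, -1, 30, 0],
    [0.1, 0.5, -1, 30, 0],
    [0.1, 0.5, -1, 30, 0],
    [0.1, 0.5, -1, 30, 0]
  ]
}}

```text
clock: 14.25
eef_pos: [396.7, 282.0, 126.1]
eef_rot: [3.141, 0.0, -3.141]
wrist_force: [0.3, 1.4, -0.7]
finger_gap: 19.6
finger_force: 15.0
```

```bash
python3 - <<'E'
from h import *
np.set_printoptions(precision=2,suppress=True)
s=monitor.read_state();print(s["eef_pos"],s["wrist_force"],s["finger_gap"],s["finger_force"],np.abs(s["qd"]).max())
out=[]
for n in ("wrist","scene"):
    p=imaging.camera(n); V=np.array(p["view"])
    for nm,x in (("tip",s["eef_pos"]-np.array([0,0,103])),("nut",[397,283,11.5])):
        q=p["mtx"]@(V@[*x,1])[:3];q=q[:2]/q[2];print(n,nm,q)
    u,v=q.astype(int);w=(40,30)[len(out)]
    print("origin",u-w,v-w,390/(2*w))
    out.append(cv2.resize(p["img"][v-w:v+w,u-w:u+w,::-1],(390,390),interpolation=cv2.INTER_CUBIC))
cv2.imwrite("pics/m7.png",cv2.hconcat(out))
E
```

```text
[396.7  281.99 126.08] [ 0.35  1.37 -0.73] 19.55330711843546 14.998760372400284 0.001469120459283404
wrist tip [319.44 245.94]
wrist nut [320.74 242.28]
origin 280 202 4.875
scene tip [212.77 221.59]
scene nut [213.22 225.1 ]
origin 183 195 6.5
```

View pics/m7.png

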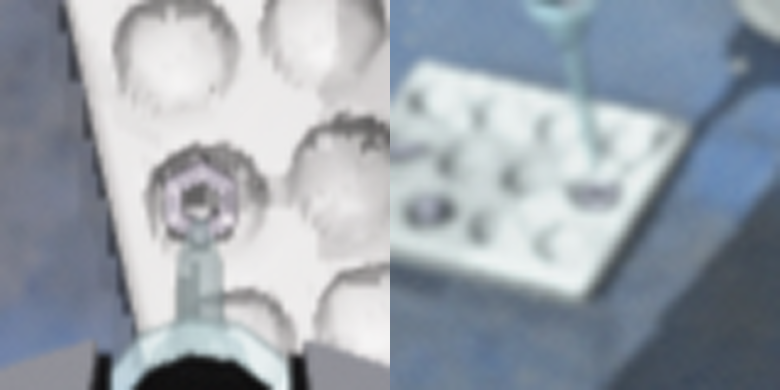

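```bash
python3 - <<'E'
from h import *
np.set_printoptions(precision=2,suppress=True)
W=imaging.camera("wrist");S=imaging.camera("scene")
for r0 in (247.5,249,250.5):
    print(r0,"tip",tri([(W,321.4,r0),(S,214.5,219.6)]))
print("nut",tri([(W,320.5,243),(S,214.4,224.5)]),atz(W,320.5,243,11.5),atz(S,214.4,224.5,11.5))
E
```

```text
247.5 tip [399.75 282.12  24.75]
249 tip [400.7  282.39  24.15]
250.5 tip [401.65 282.65  23.55]
nut [398.55 282.17  11.64] [397.56 282.79  11.5 ] [399.82 281.86  11.5 ]
```

The triangulated tip is 1–3 mm toward +x of the nut, well aligned in y, and about 12 mm above the face. I'll shift it slightly and settle.

{"api": "arm_command", "payload": {
  "steps": [
    [0.1, 0.7, 0, 0, 0],
    [0.1, 1.5, 0, 0.5, 0],
    [0.1, 1.5, 0, 1, 0],
    [0.1, 1.5, 0, 1, 0],
    [0.1, 1.5, 0, 1, 0],
    [0.1, 1.5, 0, 1, 0],
    [0.1, 1.5, 0, 1, 0]
  ]
}}

```text
clock: 15.32
eef_pos: [395.1, 281.9, 124.9]
eef_rot: [3.142, -0.0, -3.141]
wrist_force: [-0.4, 0.4, -0.1]
finger_gap: 19.7
finger_force: 15.0
```

```bash
python3 -c "
from h import *
s=monitor.read_state();print(s['eef_pos'],s['finger_force'],np.abs(s['qd']).max());print(job.sign_off())"
```

```text
[395.14739224 281.94119735 124.93590573] 14.998677223920822 0.0015825347708771098
the job is handed in; nothing more can be done
None
```

The job is handed in with the dropper held upright and still, its tip measured about 1 cm above the plate's face and within about 2 mm of the hex nut's centre; sign-off returned no verdict.

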